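# Turn a filter-housing cover seal side up with a lifter

## Task

The square cover plate on the stepped board lies seal side down; turn it over with the flat lifter so that it lies flat on the board's upper level, seal side up, ready for its new gasket. Work the lifter's blade along the lower level under the plate's free edge, slide the plate up to the stop slide at the step, press it home there with a steady 10 N or so for a second, and tip it over the step, never bearing down or shoving hard (16 N would mar it) and touching the plate with nothing but the lifter. Then stand the lifter back on its rubber mat, blade down and grip up, let go, and leave the other things where they are.

Things in the scene. Friction and masses are not known exactly. Their poses are not given: they have to be found in the camera images.
- board: Fixed level plywood board, 380 x 150 mm, in two levels. Origin on its underside, midway across, below the step; x points from lower to upper level (the tipping direction), z up. Lower level: x -240 to 0 mm, top 12 mm above the origin. Upper level: x 0 to 140 mm, top 22 mm above it. Between them an upright step face 10 mm high at x = 0, along y from -75 to 75 mm.
- step_foot (a point): Foot of the step: middle of the inside corner of lower level and step face; axes as the board's. An aluminium stop slide, 130 mm wide, as high as the step and locked, sticks out of the step face by 1 to 22 mm over the lower level (towards -x): how far is not measured and must be felt. Its front face, parallel to the step, is what the cover is pushed against and tipped over.
- cover: Loose aluminium plate, 0.13 to 0.24 kg: flange 90 x 90 x 7 mm; on its seal side a central square boss 64 x 64 x 4 mm with a dark groove line (flange overhangs it 13 mm all round). Origin: centre of the boss face; z from boss to outer side. Starts boss down (z up) on the lower level, its edge 26 to 49 mm short of the step, turned up to 0.12 rad. Ends z down.
- cover_mid (a point): Middle of the cover's flange, 7.5 mm from the boss face. Lying boss down, the flange's underside is 4 mm and its top 11 mm above the level. Sliding it takes 1 to 3 N. Pushed to the stop slide and tilted, it pivots on its far edge in the corner and falls over onto the upper level once some 10 degrees past upright; its last 10 mm or so may overhang.
- lifter: Loose rigid lifter, 0.15 kg: flat steel blade 125 x 50 x 2 mm, upright wooden grip block on it, 30 (x) x 24 (y) mm, 2 to 60 mm above the blade's underside. Origin on that underside below the grip; x along the blade to its free end (tip x = 100 mm, heel -25 mm), z up. Starts standing on the mat. Over 16 N of blade on board or cover mars them.
- grip (a point): Centre of the grip block, 40 mm above the blade's underside; grasp here across the 24 mm width (the lifter's y). Pressing the tip down with more than some 5 N may turn the lifter in the grasp.
- blade_tip (a point): Middle of the tip edge on the underside of the lifter's blade; axes as the lifter's.
- mat: Fixed black rubber tool mat, 170 x 100 x 3 mm; origin at the centre of its underside, x along its length. The lifter starts with its grip about 40 mm from the mat's centre towards -x, blade towards +x.
- core: White ceramic filter core, a tube 72 mm across and 130 mm high, standing (bystander). Origin at the centre of its underside.
- tin: Open steel tin, 80 mm across and 90 mm high (bystander). Origin at the centre of its underside.
- spanner: Steel spanner lying on the bench (bystander).
Not all that is in view belongs to the job. Leave any blue or purple look-alike of the lifter alone.

How it is judged:
By the outcome, as a careful person would: the job done as asked, in the order asked, and still so for the second after the job is handed in, with the robot touching nothing.
It also fails if it takes over 72 s, if anything falls off the work surface, if the arm or the gripper's body presses on something with over 40 N, if the wrist force passes 120 N, or if a joint passes its speed limit or range.

## Robot

A 6-joint arm with a two-finger parallel gripper is mounted at the origin on the work surface. World frame = base frame: x ahead of the robot, y to its left, z up, the work surface at z = 0. Lengths are in m, angles in degrees, forces in N, time in s.
With the tool pointing down it reaches from about 0.375 to 0.9 m from the base axis. Payload 3.1 kg.
Tool frame: the origin (TCP) lies on the centre line of the jaws, within the pads' length; the fingertips stand 17 mm ahead of it and the grasp point (between the pads) lies 2 mm behind it; z points along the fingers, y is the line along which they close (so a half turn about z gives the same grasp; the last joint's range is limited). The gripper opens to 87 mm and grips with 3 to 60 N. Pads are 19 mm wide; open, the fingers measure 117 mm over their backs; the gripper's body (75 mm by 190 mm) begins 51 mm behind the grasp point.
Start: joints at [55.548, 30.224, 82.088, -0, 67.689, -10.227], TCP at [0.256, 0.57, 0.202] pointing down, gripper open.
Joint ranges: [-176.69, 176.69], [-43.24, 126.21], [12.49, 139.97], [-82, 262], [0, 151.66], [-163.58, 163.58]. Speed limits (degrees/s): [159.86, 159.86, 180, 180, 180, 180].

## Interface

Orientations are given as a 3x3 rotation matrix whose columns are the frame's x, y, z axes.
In Python, from rig import bot, imaging, finder gives the robot as it stands. The module is installed in compiled form; this text tells all that it offers.
- The arm moves only by the tool play_rows, never from a script. Its argument "motion" is a list that holds one entry, the list of rows, each a list of 6 numbers: the shift along the tool's x, y, z in m, then the turn, a rotation vector about the tool's x, y, z in degrees. In form: [[[dx, dy, dz, wx, wy, wz], ...]]. A call has 1 to 8 rows; each row is the pose to reach, as a shift and turn from the pose commanded when the call began, along the tool's axes at that moment; what a row does not reach only later rows make up. A row lasts 1/12 s, in which the tool goes at most 41.7 mm and 7.16 degrees, less where a joint would pass 70% of its speed; a pose out of reach is approached as far as the arm can. A call with a gripper value outside its range is refused whole. "fingers" is the finger opening in m, from 0 to 0.087, set as the call begins (left out, the last holds). The fingers move at their own pace and stop on an object; the grip force is fixed at half the most. Time passes only in rows, so rows that repeat a pose let the fingers close. It gives the time, the measured TCP pose, the force, the opening and the grip force at its end, in the units of the state.
- bot.read_state(): the state, without advancing time (a new reading comes with each control period).
- imaging.capture(name): name is "scene" or "top"; returns a dict with "frame" (384x512x3 uint8, red, green, blue), "camera_matrix" (3x3 intrinsics, pixels), "R" (3x3) and "t" (3): a world point X has camera coordinates R X + t. Camera axes: x right, y down, z forward; pixel columns grow to the right and rows downward; lengths in m; the calibration is good to about 2 mm. A picture is of the moment at which its call begins. There is no depth.
- bot.hand_in(): hands the job in; it is judged then, once.
Trained networks look in the newest picture that a camera, given by its name, has taken for a name from the list of things; names that differ only in an ending like _2 or _b are one class to them, and where a whole thing is asked for, a point or a joint stands for the part that bears it (a point fixed in the world has none). Each returns a list of dicts, best first, with "confidence" (0 to 1); they miss things now and then, are a little off and sometimes report something else, mostly with a low value. They report only what shows in the picture. A call takes as long as a camera call. They do not tell look-alikes from the thing itself.
- finder.recognise(camera, name): "at" ([x, y, z] in m, in world coordinates, good to about 4 mm: the middle of the surface that is visible of it).
- finder.outline_of(camera, name): "pixels" (384x512 bool, what is visible of it).
The state is a dict: "time_s": time; "joint_positions": joint angles; "qvel": joint speeds; "tau": joint torques, N m; "position": TCP position; "tcp_rot": TCP orientation; "force": force on the tool from outside, world axes, zero at the start; "moment": the same for the moment, N m; "opening": opening from 0.0 (shut) to 1.0 (fully open); "grasp_force": force on a finger pad.
Only numpy, scipy, OpenCV 4.12 (cv2) and the standard library are available. Lean on these libraries where they do the work, as an engineer would, in place of code of your own. Each camera call takes 0.05 s, during which the arm holds its last target. There are 200 camera calls.

## Working session

There is one attempt and no reset: what is moved stays moved. The work goes in short steps, Python scripts to look and compute and a tool call to move; the robot and the scene stay as the last step left them, time stands still between calls to the robot, and variables do not carry over. Pictures are saved under pics/ and viewed, at most 10 in all, crops included, and the job is handed in when it is done.

Besides the shell and the picture viewer there is one more tool, called after "Call:" as a command line: name --argument value ..., lists and objects as JSON in quotes. play_rows: Moves the arm, as the interface text tells. Its arguments: {"type":"object","properties":{"motion":{"type":"array"},"fingers":{"type":"number"}},"required":["motion"]}

```bash
mkdir -p pics; ls
python3 - <<'E'
from rig import bot, imaging, finder
import cv2, numpy as np
s=bot.read_state(); print(s['time_s'],s['position'],np.round(s['tcp_rot'],3).tolist(),s['force'])
for c in ('scene','top'):
    d=imaging.capture(c); cv2.imwrite(f'pics/{c}0.png',d['frame'][:,:,::-1])
    print(c,np.round(d['camera_matrix'],1).tolist(),np.round(d['R'],3).tolist(),np.round(d['t'],3).tolist())
    for n in ('board','step_foot','cover','cover_mid','lifter','grip','blade_tip','mat','core','tin','spanner'):
        try: print(c,n,[(np.round(r['at'],3).tolist(),round(r['confidence'],2)) for r in finder.recognise(c,n)])
        except Exception as e: print(n,e)
E
```

```text
pics
0.0 [0.25597903 0.56929741 0.20146272] [[-0.912, 0.41, -0.001], [0.41, 0.912, -0.002], [0.0, -0.002, -1.0]] [0.49783919 0.21704547 0.02094486]
scene [[497.3, 0.0, 256.6], [0.0, 497.3, 191.2], [0.0, 0.0, 1.0]] [[0.436, 0.9, 0.014], [0.772, -0.367, -0.519], [-0.462, 0.237, -0.855]] [-0.148, -0.361, 1.715]
scene board [([0.531, 0.099, 0.01], 0.77)]
scene step_foot [([0.527, 0.099, 0.014], 0.7), ([0.608, 0.385, 0.057], 0.41)]
scene cover [([0.527, 0.05, 0.019], 0.59)]
scene cover_mid [([0.523, 0.049, 0.025], 0.65)]
scene lifter [([0.469, -0.345, 0.009], 0.95), ([0.525, -0.524, -0.0], 0.9), ([0.289, -0.206, 0.001], 0.83), ([0.687, -0.388, 0.0], 0.82)]
scene grip [([0.472, -0.349, 0.006], 0.95), ([0.527, -0.529, 0.001], 0.94), ([0.683, -0.386, 0.001], 0.84), ([0.293, -0.205, 0.005], 0.73), ([0.53, 0.098, 0.014], 0.29)]
scene blade_tip [([0.684, -0.384, -0.0], 0.97), ([0.294, -0.209, 0.001], 0.82), ([0.471, -0.348, 0.004], 0.66), ([0.526, -0.526, 0.004], 0.64)]
scene mat [([0.488, -0.324, 0.006], 0.96)]
scene core [([0.726, -0.237, 0.121], 0.9), ([0.467, -0.349, 0.01], 0.32)]
scene tin
[... 292 characters left out ...]
 [([0.516, 0.109, 0.017], 0.83)]
top cover [([0.522, 0.048, 0.024], 0.76)]
top cover_mid [([0.526, 0.05, 0.021], 0.76)]
top lifter [([0.684, -0.386, -0.002], 0.95), ([0.474, -0.344, 0.006], 0.82), ([0.285, -0.214, 0.004], 0.77), ([0.526, -0.526, -0.0], 0.75)]
top grip [([0.529, -0.52, -0.002], 0.74), ([0.686, -0.383, 0.004], 0.7), ([0.477, -0.344, 0.003], 0.67), ([0.286, -0.216, -0.0], 0.6)]
top blade_tip [([0.528, -0.522, 0.004], 0.94), ([0.286, -0.215, 0.002], 0.75), ([0.476, -0.341, 0.004], 0.74), ([0.687, -0.384, 0.006], 0.69)]
top mat [([0.472, -0.332, 0.0], 0.95)]
top core [([0.698, -0.231, 0.126], 0.81)]
top tin [([0.61, 0.391, 0.051], 0.72)]
top spanner [([0.716, 0.03, 0.007], 0.67)]
```

View pics/scene0.png

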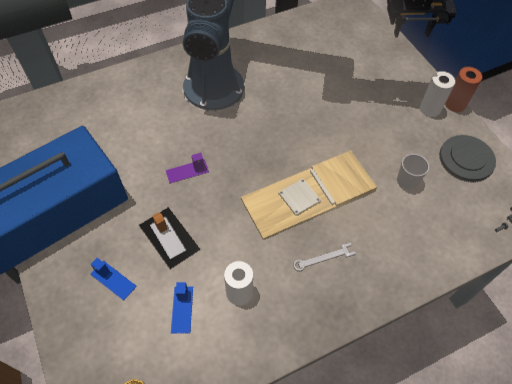

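View pics/top0.png

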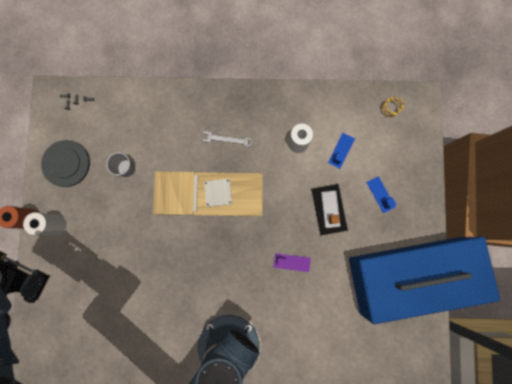

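The scene picture shows four things like the lifter: a wooden grip with a steel blade on the black mat (scene 168,235; top 331,209), a purple one (scene 187,170), a blue one (112,278) and another blue one (182,308). I choose the one on the mat. The board's upper level is on the +y side (top 154–195), and the cover is at top (217,192).

```bash
cat > h.py <<'E'
from rig import bot, imaging, finder
import cv2, numpy as np
from scipy.optimize import minimize
def box(x0,x1,y0,y1,z0,z1): return np.array([[x,y,z] for x in(x0,x1) for y in(y0,y1) for z in(z0,z1)])/1000.
def place(P,p,z=0):
    c,s=np.cos(p[2]),np.sin(p[2]); return np.c_[p[0]+c*P[:,0]-s*P[:,1],p[1]+s*P[:,0]+c*P[:,1],P[:,2]+z]
def proj(d,X):
    q=(np.array(d['R'])@X.T).T+d['t']; q=q@np.array(d['camera_matrix']).T; return q[:,:2]/q[:,2:]
def render(d,X,k=4):
    h=cv2.convexHull(proj(d,X).astype(np.float32))[:,0]
    m=np.zeros((384*k,512*k),np.uint8); cv2.fillPoly(m,[np.round(((h+.5)*k-.5)*16).astype(np.int32)],255,shift=4)
    return cv2.resize(m,(512,384),interpolation=cv2.INTER_AREA)/255.
def fit(views,P,p0,z=0):
    f=lambda p:sum(np.abs(render(d,place(P,p,z))-m).sum() for d,m in views)
    S=np.array([p0]+[np.array(p0)+e for e in np.diag([.01,.01,.1])])
    r=minimize(f,p0,method='Nelder-Mead',options=dict(initial_simplex=S,xatol=1e-4,fatol=.1)); return r.x,r.fun
E
python3 - <<'E'
from h import *
D={c:imaging.capture(c) for c in('scene','top')}
B=np.vstack([box(-240,0,-75,75,0,12),box(0,140,-75,75,0,22)])
jobs=dict(board=(B,[.54,.1,1.55],0),cover=(box(-45,45,-45,45,4,11),[.525,.05,1.55],.012),mat=(box(-85,85,-50,50,0,3),[.475,-.33,0.1],0))
M={}
for n,(P,p0,z) in jobs.items():
    v=[]
    for c in D:
        L=finder.outline_of(c,n)
        if L: m=L[0]['pixels'].astype(float); v.append((D[c],m)); M[c,n]=m; print(c,n,m.sum(),fit([v[-1]],P,p0,z))
    print(n,'both',fit(v,P,p0,z))
for c in D:
  for n in('lifter',):
    for L in finder.outline_of(c,n):
        m=L['pixels']; ys,xs=np.nonzero(m); print(c,n,L['confidence'],m.sum(),xs.mean(),ys.mean())
im=D['top']['frame'][:,:,::-1]
a=cv2.resize(im[160:225,145:275],(780,390),interpolation=cv2.INTER_CUBIC)
s=D['scene']['frame'][:,:,::-1]
b=cv2.resize(s[200:275,130:210],(240,225),interpolation=cv2.INTER_CUBIC); b2=cv2.resize(im[175:240,300:360],(207,225),interpolation=cv2.INTER_CUBIC)
b3=cv2.resize(s[145:240,235:385],(333,210),interpolation=cv2.INTER_CUBIC)
o=np.zeros((600,800,3),np.uint8); o[:390,:780]=a;b=b[:210];o[390:,:240]=b;o[390:,240:447]=b2[:210];o[390:,450:783]=b3
cv2.imwrite('pics/crop.png',o)
E
```

```text
scene board 5075.0 (array([0.52111738, 0.13351687, 1.57853163]), np.float64(1089.141176470588))
top board 3889.0 (array([0.52141894, 0.13419911, 1.56900167]), np.float64(850.4901960784314))
board both (array([0.52120967, 0.13436706, 1.57310577]), np.float64(1960.0823529411766))
scene cover 861.0 (array([0.5237586 , 0.04967895, 1.68847781]), np.float64(34.61176470588235))
top cover 676.0 (array([0.52426818, 0.05277798, 1.65193953]), np.float64(37.27058823529412))
cover both (array([0.5237386 , 0.05084351, 1.68389138]), np.float64(93.24705882352941))
scene mat 1131.0 (array([ 0.47397865, -0.34344553,  0.18825265]), np.float64(856.1647058823529))
top mat 841.0 (array([ 0.47528552, -0.34219044,  0.18698327]), np.float64(580.2392156862745))
mat both (array([ 0.47485376, -0.3424833 ,  0.19149958]), np.float64(1447.1960784313724))
scene lifter 0.95 970 181.6103092783505 308.97113402061854
scene lifter 0.93 732 166.53142076502732 236.30464480874318
scene lifter 0.83 868 111.94930875576037 278.6831797235023
scene lifter 0.69 660 187.55151515151516 169.31060606060606
top lifter 0.96 532 381.0601503759398 193.97744360902254
top lifter 0.94 485 293.30103092783503 262.3257731958763
top lifter 0.9 492 341.6666666666667 149.8272357723577
```

View pics/crop.png

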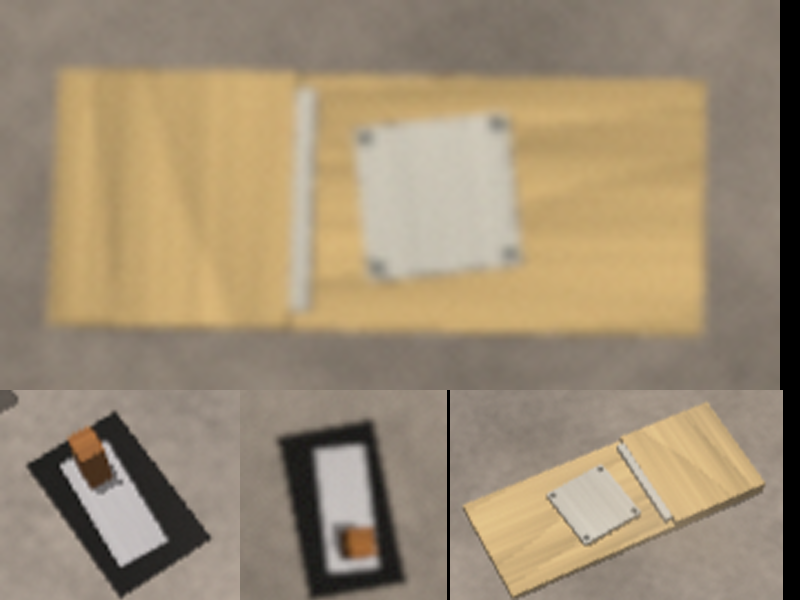

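The close crop confirms my choice: wooden grip, grey steel blade, black mat. The stop slide is the pale strip at top pixel ~195, and the cover lies boss down, turned by about 0.11 rad. Next I fit the lifter's pose and work out the first moves.

```bash
cat >> h.py <<'E'
from scipy.spatial.transform import Rotation as Ro
def Ryaw(y):  # tool down, tool x at yaw (deg)
    c,s=np.cos(np.radians(y)),np.sin(np.radians(y)); return np.array([[c,s,0],[s,-c,0],[0,0,-1.]])
def delta(p0,R0,p,R):
    return np.r_[np.round(R0.T@(np.array(p)-p0),4),np.round(Ro.from_matrix(R0.T@R).as_rotvec(degrees=True),2)].tolist()
E
python3 - <<'E'
from h import *
D={c:imaging.capture(c) for c in('scene','top')}
mp=[.47485,-.3425,.1915]
bl=box(-25,100,-25,25,0,2); gr=box(-15,15,-12,12,2,60)
V=[]
for c,d in D.items():
    im=d['frame'].astype(int); reg=render(d,place(box(-80,80,-46,46,2,50),mp))>.5
    m=((im.max(2)>75)&reg)
    if c=='scene':
        L=[l['pixels'] for l in finder.outline_of(c,'lifter')]; L=[l for l in L if l[236,166]]
        if L: V.append((d,L[0].astype(float)))
    # keep only inside mat top
    m&=render(d,place(box(-82,82,-47,47,3,3),mp))>.5
    if c=='top': V.append((d,m.astype(float))); print(m.sum())
def f(p,V): return sum(np.abs(np.maximum(render(d,place(bl,p,.003)),render(d,place(gr,p,.003)))-m).sum() for d,m in V)
for W in ([V[0]],[V[-1]],V):
    p0=[.435,-.35,.19]; S=np.array([p0]+[np.array(p0)+e for e in np.diag([.01,.01,.1])])
    r=minimize(f,p0,args=(W,),method='Nelder-Mead',options=dict(initial_simplex=S)); print(r.x,r.fun)
# grip-top colour centroid
for c,d in D.items():
    im=d['frame'].astype(int); g=(im[:,:,0]-im[:,:,2]>50); ys,xs=np.nonzero(g&(render(d,place(box(-90,90,-50,50,0,60),mp))>.5))
    pr=proj(d,place(gr,r.x,.003)); print(c,xs.mean(),ys.mean(),len(xs),'pred',(pr.min(0)+pr.max(0))/2,'bbox',xs.min(),xs.max(),ys.min(),ys.max(),np.round(np.r_[pr.min(0),pr.max(0)],1))
s=bot.read_state(); p0,R0=s['position'],s['tcp_rot']
print(delta(p0,R0,[.45,.15,.25],Ryaw(100)));print(delta([.45,.15,.25],Ryaw(100),[r.x[0],r.x[1],.2],Ryaw(np.degrees(r.x[2]))))
E
```

```text
632
[ 0.43623798 -0.35288007  0.1166049 ] 47.65098039215687
[ 0.43592604 -0.34883699  0.11166724] 119.65882352941176
[ 0.43761893 -0.35161793  0.11387871] 183.14901960784312
scene 158.0 217.61052631578949 95 pred [159.70759128 222.35734849] bbox 152 164 212 223 [151.9 211.6 167.5 233.2]
top 334.40579710144925 218.65217391304347 69 pred [334.06198329 218.53499532] bbox 330 339 215 223 [328.5 213.4 339.6 223.7]
[-0.3489, -0.3036, -0.0475, 0.0, 0.0, 55.78]
[-0.4918, -0.0993, 0.05, 0.0, 0.0, 93.48]
```

Call:
play_rows --motion '[[[-0.028,-0.025,-0.004,0,0,7],[-0.056,-0.05,-0.008,0,0,14],[-0.085,-0.074,-0.012,0,0,21],[-0.113,-0.099,-0.016,0,0,28],[-0.142,-0.123,-0.02,0,0,35],[-0.17,-0.148,-0.023,0,0,42],[-0.198,-0.173,-0.027,0,0,49],[-0.227,-0.197,-0.031,0,0,55.8]]]' --fingers 0.087

```text
time_s: 2.52
position: [0.3827, 0.2955, 0.2338]
tcp_rot: [[-0.168, 0.986, 0.0], [0.986, 0.168, 0.0], [0.0, 0.0, -1.0]]
force: [0.7, 0.4, -0.1]
opening: 0.999
grasp_force: 0.0
```

Call:
play_rows --motion '[[[-0.04,0.004,0,0,0,7],[-0.08,0.009,0,0,0,14],[-0.12,0.013,0,0,0,21],[-0.16,0.018,0,0,0,28],[-0.2,0.022,0,0,0,35],[-0.24,0.026,0,0,0,42],[-0.28,0.031,0,0,0,49],[-0.32,0.035,0,0,0,56]]]'

```text
time_s: 3.18
position: [0.4729, -0.014, 0.2338]
tcp_rot: [[0.724, 0.69, 0.001], [0.69, -0.724, -0.0], [0.001, 0.001, -1.0]]
force: [0.8, 0.4, 0.5]
opening: 1.001
grasp_force: 0.0
```

Call:
play_rows --motion '[[[-0.031,0.026,0,0,0,5],[-0.062,0.053,0,0,0,10],[-0.093,0.079,0,0,0,15],[-0.124,0.105,0,0,0,20],[-0.156,0.132,0,0,0,25],[-0.187,0.158,0,0,0,30],[-0.218,0.184,0,0,0,35],[-0.249,0.211,0,0,0,37.1]]]'

```text
time_s: 3.85
position: [0.4391, -0.3386, 0.2336]
tcp_rot: [[0.993, 0.116, 0.0], [0.116, -0.993, -0.0], [0.0, 0.0, -1.0]]
force: [0.5, 0.8, 0.4]
opening: 1.003
grasp_force: 0.0
```

Call:
play_rows --motion '[[[-0.004,0.0125,0.03,0,0,0],[-0.004,0.0125,0.065,0,0,0],[-0.004,0.0125,0.1,0,0,0],[-0.004,0.0125,0.13,0,0,0],[-0.004,0.0125,0.16,0,0,0],[-0.004,0.0125,0.18,0,0,0],[-0.004,0.0125,0.19,0,0,0],[-0.004,0.0125,0.1925,0,0,0]]]'

```text
time_s: 4.52
position: [0.4365, -0.3487, 0.0391]
tcp_rot: [[0.993, 0.12, -0.002], [0.12, -0.993, 0.003], [-0.002, -0.003, -1.0]]
force: [-0.9, -0.7, 0.2]
opening: 1.0
grasp_force: 0.0
```

Call:
play_rows --motion '[[[0,0,0,0,0,0],[0,0,0,0,0,0],[0,0,0,0,0,0],[0,0,0,0,0,0],[0,0,0,0,0,0],[0,0,0,0,0,0],[0,0,0,0,0,0],[0,0,0,0,0,0]]]' --fingers 0.01

```text
time_s: 5.18
position: [0.4374, -0.3496, 0.0412]
tcp_rot: [[0.993, 0.12, 0.0], [0.12, -0.993, -0.0], [0.0, 0.0, -1.0]]
force: [0.0, 0.7, 0.2]
opening: 0.474
grasp_force: 0.0
```

Call:
play_rows --motion '[[[0,0,0,0,0,0],[0,0,0,0,0,0],[0,0,0,0,0,0],[0,0,0,0,0,0],[0,0,0,0,0,0],[0,0,0,0,0,0]]]'

```text
time_s: 5.68
position: [0.4374, -0.3497, 0.0409]
tcp_rot: [[0.993, 0.12, 0.0], [0.12, -0.993, -0.0], [0.0, 0.0, -1.0]]
force: [0.4, -0.4, -0.5]
opening: 0.263
grasp_force: 30.0
```

Call:
play_rows --motion '[[[0,0,-0.02,0,0,0],[0,0,-0.05,0,0,0],[0,0,-0.08,0,0,0],[0.01,-0.02,-0.09,0,0,-7],[0.02,-0.04,-0.09,0,0,-14],[0.03,-0.06,-0.09,0,0,-21],[0.04,-0.08,-0.09,0,0,-28],[0.05,-0.1,-0.09,0,0,-35]]]'

```text
time_s: 6.35
position: [0.4748, -0.2429, 0.1308]
tcp_rot: [[0.741, 0.672, -0.001], [0.672, -0.741, 0.001], [-0.0, -0.001, -1.0]]
force: [0.0, -0.0, -1.8]
opening: 0.261
grasp_force: 30.0
```

Call:
play_rows --motion '[[[0.017,-0.009,0,0,0,-7],[0.035,-0.018,0,0,0,-14],[0.052,-0.027,0,0,0,-21],[0.069,-0.036,0.01,0,0,-28],[0.087,-0.045,0.02,0,0,-35],[0.104,-0.054,0.03,0,0,-42],[0.121,-0.063,0.045,0,0,-48.2],[0.121,-0.063,0.055,0,0,-48.2]]]'

```text
time_s: 7.02
position: [0.5226, -0.1132, 0.0747]
tcp_rot: [[-0.007, 1.0, -0.002], [1.0, 0.007, 0.002], [0.002, -0.002, -1.0]]
force: [-0.4, 0.1, -1.5]
opening: 0.264
grasp_force: 30.0
```

Run:
```python
from h import *
s=bot.read_state(); print(s['position'],np.round(s['tcp_rot'],4).tolist(),s['force'],s['moment'])
D={c:imaging.capture(c) for c in('scene','top')}
p=s['position']; R=np.array(s['tcp_rot']); P=(np.vstack([box(-25,100,-25,25,0,0)[::2]])); o=[]
for c,d in D.items():
    im=cv2.resize(d['frame'][:,:,::-1],(2048,1536),interpolation=cv2.INTER_CUBIC)
    L=np.array([[-.025,-.025,.038],[.1,-.025,.038],[.1,.025,.038],[-.025,.025,.038]]); q=proj(d,p+L@R.T)
    cv2.polylines(im,[np.round((q+.5)*4).astype(int)],1,(0,0,255),1)
    u,v=(q.mean(0)*4).astype(int); a=im[max(v-200,0):v+200,u-200:u+200]; o.append(a)
cv2.imwrite('pics/tip.png',np.hstack(o))
```

```text
[ 0.52264897 -0.11315889  0.07472724] [[-0.007, 1.0, -0.0019], [1.0, 0.007, 0.0021], [0.0021, -0.0019, -1.0]] [-0.43118152  0.12131092 -1.49034603] [-0.116649    0.01383369  0.02029637]
```

View pics/tip.png

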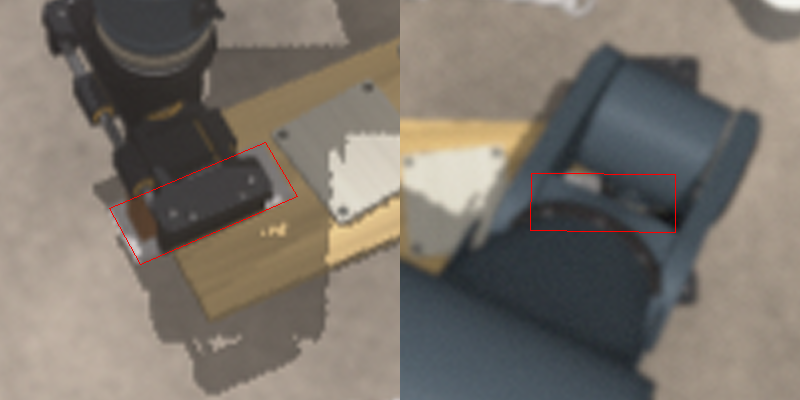

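The scene view (tip about (285,165) in the crop) shows the blade in front of the cover, lined up with it to within a few mm. Now I lower it to the lower level.

Call:
play_rows --motion '[[[0,0,0.006,0,0,0],[0,0,0.012,0,0,0],[0,0,0.018,0,0,0],[0,0,0.022,0,0,0],[0,0,0.023,0,0,0],[0,0,0.023,0,0,0],[0,0,0.023,0,0,0]]]'

```text
time_s: 7.7
position: [0.5231, -0.1169, 0.053]
tcp_rot: [[-0.001, 1.0, 0.0], [1.0, 0.001, -0.0], [-0.0, 0.0, -1.0]]
force: [0.1, -0.2, -1.0]
opening: 0.266
grasp_force: 30.0
```

Call:
play_rows --motion '[[[0,0,0.0003,0,0,0],[0,0,0.0006,0,0,0],[0,0,0.0009,0,0,0],[0,0,0.0012,0,0,0],[0,0,0.0012,0,0,0],[0,0,0.0012,0,0,0]]]'

```text
time_s: 8.2
position: [0.5231, -0.1166, 0.0518]
tcp_rot: [[-0.001, 1.0, 0.0], [1.0, 0.001, -0.0], [-0.0, 0.0, -1.0]]
force: [0.5, -0.5, -1.8]
opening: 0.263
grasp_force: 30.0
```

Call:
play_rows --motion '[[[0,0,0.0004,0,0,0],[0,0,0.0008,0,0,0],[0,0,0.0012,0,0,0],[0,0,0.0012,0,0,0]]]'

```text
time_s: 8.53
position: [0.5231, -0.1167, 0.0505]
tcp_rot: [[-0.001, 1.0, 0.0], [1.0, 0.001, -0.0], [-0.0, 0.0, -1.0]]
force: [-0.2, -0.4, -0.5]
opening: 0.262
grasp_force: 30.0
```

Call:
play_rows --motion '[[[0,0,0.0002,0,0,0],[0,0,0.0004,0,0,0],[0,0,0.0004,0,0,0]]]'

```text
time_s: 8.78
position: [0.5231, -0.1167, 0.0502]
tcp_rot: [[-0.001, 1.0, 0.0], [1.0, 0.001, -0.0], [-0.0, 0.0, -1.0]]
force: [-0.0, -0.7, -0.7]
opening: 0.263
grasp_force: 30.0
```

Call:
play_rows --motion '[[[0,0,0.0002,0,0,0],[0,0,0.0004,0,0,0],[0,0,0.0004,0,0,0]]]'

```text
time_s: 9.03
position: [0.5232, -0.1167, 0.0499]
tcp_rot: [[-0.001, 1.0, 0.0], [1.0, 0.001, -0.0], [-0.0, 0.0, -1.0]]
force: [-0.2, -0.4, -0.1]
opening: 0.263
grasp_force: 30.0
```

Call:
play_rows --motion '[[[0,0,-0.0009,0,0,0],[0.005,0,-0.0009,0,0,0],[0.01,0,-0.0009,0,0,0],[0.015,0,-0.0009,0,0,0],[0.02,0,-0.0009,0,0,0],[0.024,0,-0.0009,0,0,0],[0.027,0,-0.0009,0,0,0],[0.028,0,-0.0009,0,0,0]]]'

```text
time_s: 9.7
position: [0.5229, -0.0878, 0.0506]
tcp_rot: [[-0.002, 1.0, -0.0], [1.0, 0.002, 0.0], [0.0, -0.0, -1.0]]
force: [-0.6, -0.8, -0.7]
opening: 0.263
grasp_force: 30.0
```

Call:
play_rows --motion '[[[0.0015,0,0,0,0,0],[0.003,0,0,0,0,0],[0.0045,0,0,0,0,0],[0.006,0,0,0,0,0],[0.0075,0,0,0,0,0],[0.009,0,0,0,0,0],[0.0105,0,0,0,0,0],[0.012,0,0,0,0,0]]]'

```text
time_s: 10.37
position: [0.5229, -0.0767, 0.0507]
tcp_rot: [[-0.001, 1.0, -0.0], [1.0, 0.001, -0.0], [-0.0, -0.0, -1.0]]
force: [0.4, -1.4, -0.9]
opening: 0.262
grasp_force: 30.0
```

Call:
play_rows --motion '[[[0.0015,0,0,0,0,0],[0.003,0,0,0,0,0],[0.0045,0,0,0,0,0],[0.006,0,0,0,0,0],[0.0075,0,0,0,0,0],[0.009,0,0,0,0,0]]]'

```text
time_s: 10.87
position: [0.5232, -0.0675, 0.0507]
tcp_rot: [[-0.001, 1.0, 0.0], [1.0, 0.001, -0.0], [-0.0, 0.0, -1.0]]
force: [-1.1, -1.9, 0.2]
opening: 0.266
grasp_force: 30.0
```

Run:
```python
from h import *
d=imaging.capture('scene'); im=d['frame'][:,:,::-1]
c=proj(d,np.array([[.523,.08,.02]]))[0].astype(int); a=im[c[1]-40:c[1]+40,c[0]-50:c[0]+50]
cv2.imwrite('pics/push.png',cv2.resize(a,(750,600),interpolation=cv2.INTER_CUBIC)); print(c)
```

```text
[308 192]
```

View pics/push.png

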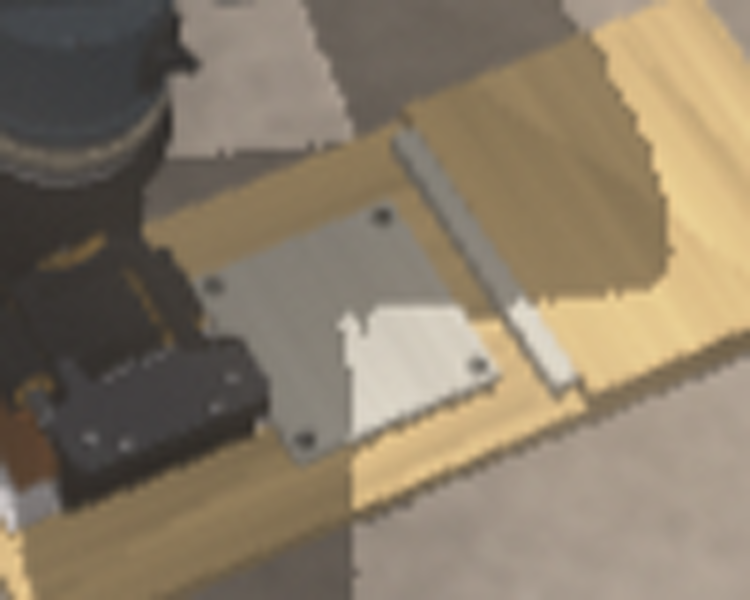

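The blade is under the free edge. The cover has squared up to the step (far edge from about (385,205) to (495,375)), and the gap to the slide is still about 15 mm.

Call:
play_rows --motion '[[[0.0013,0,0,0,0,0],[0.0026,0,0,0,0,0],[0.0039,0,0,0,0,0],[0.0052,0,0,0,0,0],[0.0065,0,0,0,0,0],[0.0078,0,0,0,0,0],[0.009,0,0,0,0,0]]]'

```text
time_s: 11.5
position: [0.523, -0.0585, 0.0507]
tcp_rot: [[-0.001, 1.0, 0.0], [1.0, 0.001, -0.0], [-0.0, 0.0, -1.0]]
force: [-0.4, -2.0, -0.6]
opening: 0.263
grasp_force: 30.0
```

Call:
play_rows --motion '[[[0.0005,0,0,0,0,0],[0.001,0,0,0,0,0],[0.0015,0,0,0,0,0],[0.002,0,0,0,0,0]]]'

```text
time_s: 11.83
position: [0.523, -0.0566, 0.0507]
tcp_rot: [[-0.001, 1.0, 0.0], [1.0, 0.001, -0.0], [-0.0, 0.0, -1.0]]
force: [0.3, -1.8, -0.7]
opening: 0.261
grasp_force: 30.0
```

Call:
play_rows --motion '[[[0.0004,0,0,0,0,0],[0.0008,0,0,0,0,0],[0.0012,0,0,0,0,0],[0.0012,0,0,0,0,0]]]'

```text
time_s: 12.17
position: [0.5229, -0.0553, 0.0506]
tcp_rot: [[-0.001, 1.0, -0.0], [1.0, 0.001, 0.0], [0.0, -0.0, -1.0]]
force: [0.2, -1.3, 0.2]
opening: 0.26
grasp_force: 30.0
```

Call:
play_rows --motion '[[[0.0004,0,0,0,0,0],[0.0008,0,0,0,0,0],[0.0012,0,0,0,0,0],[0.0012,0,0,0,0,0]]]'

```text
time_s: 12.5
position: [0.5229, -0.0541, 0.0506]
tcp_rot: [[-0.001, 1.0, -0.0], [1.0, 0.001, 0.0], [0.0, -0.0, -1.0]]
force: [0.7, -1.2, -0.3]
opening: 0.264
grasp_force: 30.0
```

Call:
play_rows --motion '[[[0.0004,0,0,0,0,0],[0.0008,0,0,0,0,0],[0.0012,0,0,0,0,0],[0.0012,0,0,0,0,0]]]'

```text
time_s: 12.83
position: [0.5229, -0.0529, 0.0506]
tcp_rot: [[-0.001, 1.0, -0.0], [1.0, 0.001, 0.0], [0.0, -0.0, -1.0]]
force: [-0.2, -1.8, -0.0]
opening: 0.26
grasp_force: 30.0
```

Call:
play_rows --motion '[[[0.0004,0,0,0,0,0],[0.0008,0,0,0,0,0],[0.0012,0,0,0,0,0],[0.0012,0,0,0,0,0]]]'

```text
time_s: 13.17
position: [0.5229, -0.0517, 0.0506]
tcp_rot: [[-0.001, 1.0, -0.0], [1.0, 0.001, 0.0], [0.0, -0.0, -1.0]]
force: [0.3, -2.5, -0.5]
opening: 0.259
grasp_force: 30.0
```

Call:
play_rows --motion '[[[0.0004,0,0,0,0,0],[0.0008,0,0,0,0,0],[0.0012,0,0,0,0,0],[0.0012,0,0,0,0,0]]]'

```text
time_s: 13.5
position: [0.5232, -0.0511, 0.0509]
tcp_rot: [[-0.002, 1.0, 0.001], [1.0, 0.002, -0.001], [-0.001, 0.001, -1.0]]
force: [-0.8, -4.0, 2.0]
opening: 0.26
grasp_force: 30.0
```

Call:
play_rows --motion '[[[0,0,-0.0003,0,0,0],[0.0003,0,-0.0005,0,0,0],[0.0006,0,-0.0005,0,0,0],[0.0006,0,-0.0005,0,0,0],[0.0006,0,-0.0005,0,0,0]]]'

```text
time_s: 13.92
position: [0.5234, -0.0507, 0.0514]
tcp_rot: [[-0.002, 1.0, 0.001], [1.0, 0.002, -0.001], [-0.001, 0.001, -1.0]]
force: [-1.5, -6.4, 2.4]
opening: 0.259
grasp_force: 30.0
```

Call:
play_rows --motion '[[[0.0003,0,0,0,0,0],[0.0006,0,0,0,0,0],[0.0008,0,0,0,0,0],[0.0008,0,0,0,0,0],[0.0008,0,0,0,0,0]]]'

```text
time_s: 14.33
position: [0.5236, -0.0506, 0.0517]
tcp_rot: [[-0.002, 1.0, 0.001], [1.0, 0.002, -0.002], [-0.002, 0.001, -1.0]]
force: [-1.6, -7.6, 3.4]
opening: 0.261
grasp_force: 30.0
```

Call:
play_rows --motion '[[[0,0,0,0,0.3,0],[0,0,0,0,0.6,0],[0.0002,0,0,0,0.7,0],[0.0004,0,0,0,0.7,0],[0.0004,0,0,0,0.7,0]]]'

```text
time_s: 14.75
position: [0.5237, -0.0503, 0.0516]
tcp_rot: [[-0.002, 1.0, 0.002], [1.0, 0.002, 0.01], [0.01, 0.002, -1.0]]
force: [-1.4, -8.1, 2.2]
opening: 0.261
grasp_force: 30.0
```

Call:
play_rows --motion '[[[0.0003,0,-0.0002,0,0,0],[0.0006,0,-0.0003,0,0,0],[0.0008,0,-0.0003,0,0,0],[0.0008,0,-0.0003,0,0,0],[0.0008,0,-0.0003,0,0,0]]]'

```text
time_s: 15.17
position: [0.5238, -0.05, 0.0521]
tcp_rot: [[-0.003, 1.0, 0.002], [1.0, 0.003, 0.009], [0.009, 0.002, -1.0]]
force: [-1.0, -9.7, 4.2]
opening: 0.255
grasp_force: 30.0
```

Call:
play_rows --motion '[[[0.0001,0,0,0,0,0],[0.0001,0,0,0,0,0],[0.0001,0,0,0,0,0],[0.0001,0,0,0,0,0],[0.0001,0,0,0,0,0],[0.0001,0,0,0,0,0],[0.0001,0,0,0,0,0],[0.0001,0,0,0,0,0]]]'

```text
time_s: 15.83
position: [0.5239, -0.0499, 0.0521]
tcp_rot: [[-0.003, 1.0, 0.002], [1.0, 0.003, 0.009], [0.009, 0.002, -1.0]]
force: [-1.4, -9.7, 3.5]
opening: 0.264
grasp_force: 30.0
```

Call:
play_rows --motion '[[[0.0001,0,0,0,0,0],[0.0001,0,0,0,0,0],[0.0001,0,0,0,0,0],[0.0001,0,0,0,0,0],[0.0001,0,0,0,0,0],[0.0001,0,0,0,0,0],[0.0001,0,0,0,0,0],[0.0001,0,0,0,0,0]]]'

```text
time_s: 16.5
position: [0.5239, -0.0499, 0.0521]
tcp_rot: [[-0.003, 1.0, 0.002], [1.0, 0.003, 0.009], [0.009, 0.002, -1.0]]
force: [-1.8, -10.0, 3.9]
opening: 0.257
grasp_force: 30.0
```

Call:
play_rows --motion '[[[-0.001,0,0,0,0,0],[-0.002,0,0,0,0,0],[-0.003,0,0,0,0,0],[-0.004,0,0,0,0,0],[-0.005,0,0,0,0,0],[-0.005,0,0,0,0,0],[-0.005,0,0,0,0,0]]]'

```text
time_s: 17.08
position: [0.5223, -0.0521, 0.0511]
tcp_rot: [[-0.001, 1.0, -0.001], [1.0, 0.001, 0.013], [0.013, -0.001, -1.0]]
force: [-0.0, -0.5, -1.6]
opening: 0.261
grasp_force: 30.0
```

Call:
play_rows --motion '[[[0,0,0,0,0,0],[0,0,0,0,0,0]]]'

```text
time_s: 17.25
position: [0.5227, -0.0525, 0.0512]
tcp_rot: [[-0.001, 1.0, -0.001], [1.0, 0.001, 0.013], [0.013, -0.001, -1.0]]
force: [-0.4, -0.1, -1.5]
opening: 0.26
grasp_force: 30.0
```

Call:
play_rows --motion '[[[0,0,-0.0007,0,0,0],[-0.0005,0,-0.0014,0,0,0],[-0.001,0,-0.002,0,0,0],[-0.001,0,-0.002,0,0,0],[-0.001,0,-0.002,0,0,0]]]'

```text
time_s: 17.67
position: [0.5228, -0.0538, 0.0534]
tcp_rot: [[-0.001, 1.0, -0.0], [1.0, 0.001, 0.012], [0.012, -0.0, -1.0]]
force: [-0.2, 0.0, -2.0]
opening: 0.261
grasp_force: 30.0
```

Call:
play_rows --motion '[[[0,0,-0.0007,0,0,0],[0,0,-0.0014,0,0,0],[0,0,-0.002,0,0,0],[0,0,-0.002,0,0,0],[0,0,-0.002,0,0,0]]]'

```text
time_s: 18.08
position: [0.5229, -0.0538, 0.0554]
tcp_rot: [[-0.001, 1.0, -0.0], [1.0, 0.001, 0.012], [0.012, -0.0, -1.0]]
force: [-0.2, 0.9, -2.6]
opening: 0.263
grasp_force: 30.0
```

Call:
play_rows --motion '[[[0,0,-0.002,0,0,0],[0,0,-0.004,0,0,0],[0,0,-0.007,0,0,0],[0.0003,0,-0.01,0,0,0],[0.0008,0,-0.013,0,0,0],[0.0013,0,-0.015,0,0,0],[0.0017,0,-0.0167,0,0,0],[0.0017,0,-0.0167,0,0,0]]]'

```text
time_s: 18.75
position: [0.5233, -0.0524, 0.0726]
tcp_rot: [[-0.001, 1.0, 0.001], [1.0, 0.001, 0.012], [0.012, 0.001, -1.0]]
force: [-0.5, 0.2, -2.9]
opening: 0.259
grasp_force: 30.0
```

Run:
```python
from h import *
s=bot.read_state(); print(s['force'],s['moment'],s['position'])
d=imaging.capture('scene'); im=d['frame'][:,:,::-1]
c=proj(d,np.array([[.523,.08,.02]]))[0].astype(int); a=im[c[1]-40:c[1]+40,c[0]-50:c[0]+50]
cv2.imwrite('pics/lift.png',cv2.resize(a,(750,600),interpolation=cv2.INTER_CUBIC))
```

```text
[-0.50387586  0.16961522 -2.92426987] [-0.18981537  0.09828861  0.03317635] [ 0.52326668 -0.05240373  0.07258579]
```

View pics/lift.png

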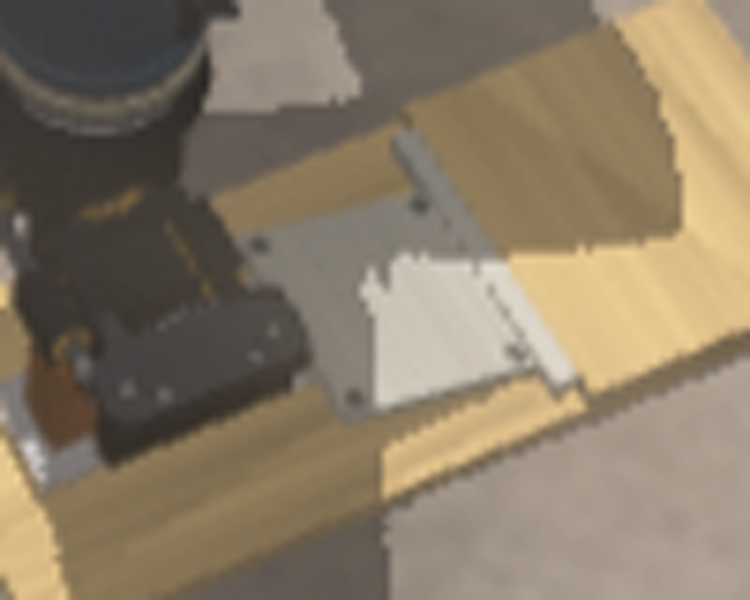

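The cover's free edge is lifted by about 17°, with its far edge in the corner along the slide. I carry on along the arc.

Call:
play_rows --motion '[[[0.001,0,-0.0035,0,0,0],[0.0022,0,-0.0075,0,0,0],[0.0038,0,-0.0118,0,0,0],[0.0059,0,-0.016,0,0,0],[0.0082,0,-0.02,0,0,0],[0.0107,0,-0.024,0,0,0],[0.0138,0,-0.0283,0,0,0],[0.0174,0,-0.0325,0,0,0]]]'

```text
time_s: 19.47
position: [0.5231, -0.0352, 0.1054]
tcp_rot: [[-0.001, 1.0, 0.0], [1.0, 0.001, 0.012], [0.012, 0.0, -1.0]]
force: [-0.6, -0.8, -1.9]
opening: 0.265
grasp_force: 30.0
```

Call:
play_rows --motion '[[[0.0028,0,-0.0029,0,0,0],[0.0058,0,-0.0055,0,0,0],[0.0089,0,-0.008,0,0,0],[0.0122,0,-0.0104,0,0,0],[0.0156,0,-0.0125,0,0,0],[0.0192,0,-0.0145,0,0,0],[0.0228,0,-0.0162,0,0,0],[0.0266,0,-0.0178,0,0,0]]]'

```text
time_s: 20.13
position: [0.5228, -0.0085, 0.1231]
tcp_rot: [[-0.001, 1.0, -0.0], [1.0, 0.001, 0.012], [0.012, -0.0, -1.0]]
force: [0.3, -0.6, -2.1]
opening: 0.259
grasp_force: 30.0
```

Call:
play_rows --motion '[[[0.0037,0,-0.0014,0,0,0],[0.0076,0,-0.0025,0,0,0],[0.011,0,-0.0033,0,0,0],[0.0143,0,-0.0039,0,0,0],[0.0177,0,-0.0044,0,0,0],[0.0211,0,-0.0047,0,0,0],[0.0246,0,-0.0049,0,0,0],[0.0275,0,-0.005,0,0,0]]]'

```text
time_s: 20.8
position: [0.5228, 0.0189, 0.1283]
tcp_rot: [[-0.001, 1.0, -0.0], [1.0, 0.001, 0.012], [0.012, -0.0, -1.0]]
force: [0.4, -0.1, -1.5]
opening: 0.263
grasp_force: 30.0
```

Run:
```python
from h import *
s=bot.read_state(); print(s['force'],s['moment'],s['position'])
d=imaging.capture('scene'); im=d['frame'][:,:,::-1]
c=proj(d,np.array([[.523,.11,.05]]))[0].astype(int); a=im[c[1]-40:c[1]+40,c[0]-50:c[0]+50]
cv2.imwrite('pics/up.png',cv2.resize(a,(750,600),interpolation=cv2.INTER_CUBIC))
```

```text
[ 0.38142076 -0.06281797 -1.51425021] [-0.14540252  0.04953928  0.05228903] [0.52279108 0.01889847 0.12826923]
```

View pics/up.png

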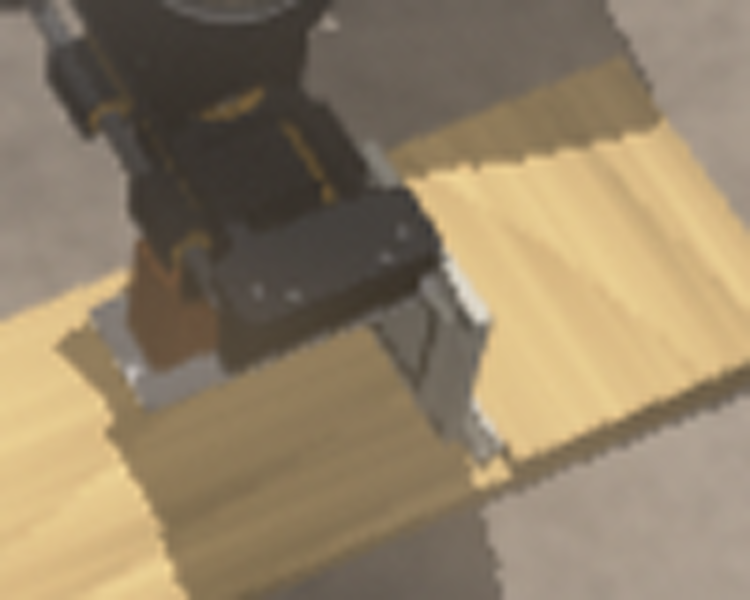

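The plate stands upright at the slide, with its boss and groove facing the lifter at about (410,335). I push on past upright.

Call:
play_rows --motion '[[[0.002,0,0,0,0,0],[0.004,0,0,0,0,0],[0.006,0,0,0,0,0],[0.008,0,0,0,0,0],[0.01,0,0,0,0,0],[0.012,0,0,0,0,0],[0.014,0,0,0,0,0],[0.016,0,0,0,0,0]]]'

```text
time_s: 21.52
position: [0.5229, 0.0346, 0.1285]
tcp_rot: [[-0.001, 1.0, 0.0], [1.0, 0.001, 0.012], [0.012, 0.0, -1.0]]
force: [-0.1, 0.1, -2.2]
opening: 0.261
grasp_force: 30.0
```

Call:
play_rows --motion '[[[0.002,0,0,0,0,0],[0.004,0,0,0,0,0],[0.006,0,0,0,0,0],[0.008,0,0,0,0,0],[0.008,0,0,0,0,0],[0.008,0,0,0,0,0]]]'

```text
time_s: 22.02
position: [0.5228, 0.0426, 0.1286]
tcp_rot: [[-0.002, 1.0, -0.0], [1.0, 0.002, 0.012], [0.012, -0.0, -1.0]]
force: [-0.9, -0.9, -1.2]
opening: 0.261
grasp_force: 30.0
```

Run:
```python
from h import *
s=bot.read_state(); print(s['force'],s['moment'],s['position'])
d=imaging.capture('scene'); im=d['frame'][:,:,::-1]
c=proj(d,np.array([[.523,.14,.05]]))[0].astype(int); a=im[c[1]-40:c[1]+40,c[0]-50:c[0]+50]
cv2.imwrite('pics/over.png',cv2.resize(a,(750,600),interpolation=cv2.INTER_CUBIC))
```

```text
[-0.89981796 -0.94879029 -1.19435693] [-0.07769534  0.02851527  0.01493172] [0.52282391 0.04256519 0.128571  ]
```

View pics/over.png

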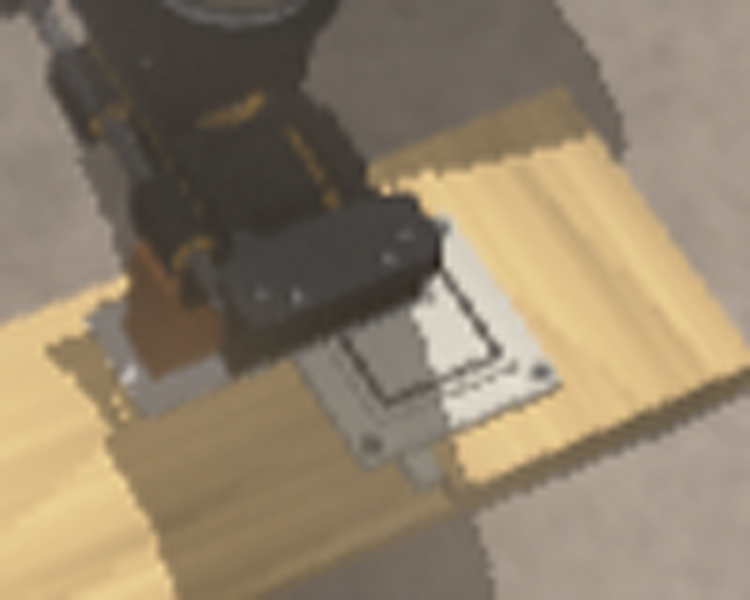

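The cover has fallen over and lies boss up (groove square around (420,330)). I back off and measure its lie.

Call:
play_rows --motion '[[[-0.01,0,-0.003,0,-0.3,0],[-0.03,0,-0.01,0,-0.7,0],[-0.055,0,-0.01,0,-0.7,0],[-0.08,0,-0.01,0,-0.7,0],[-0.105,0,-0.01,0,-0.7,0],[-0.13,0,-0.01,0,-0.7,0],[-0.15,0,-0.01,0,-0.7,0],[-0.16,0,-0.01,0,-0.7,0]]]'

```text
time_s: 22.73
position: [0.5234, -0.1211, 0.1369]
tcp_rot: [[0.001, 1.0, 0.001], [1.0, -0.001, -0.002], [-0.002, 0.001, -1.0]]
force: [1.1, -1.0, -2.3]
opening: 0.261
grasp_force: 30.0
```

Run:
```python
from h import *
s=bot.read_state(); print(s['force'],s['position'],np.round(s['tcp_rot'],4).tolist())
o=[]
for c in('scene','top'):
    d=imaging.capture(c); L=finder.outline_of(c,'cover')
    for l in L[:1]:
        m=l['pixels'].astype(float); print(c,l['confidence'],m.sum(),fit([(d,m)],box(-45,45,-45,45,0,7),[.523,.165,1.57],.022))
    im=cv2.resize(d['frame'][:,:,::-1],None,fx=6,fy=6,interpolation=cv2.INTER_CUBIC)
    if c=='top':
      c0=(proj(d,np.array([[.523,.13,.02]]))[0]*6).astype(int); o.append(im[c0[1]-200:c0[1]+200,c0[0]-300:c0[0]+300])
cv2.imwrite('pics/lie.png',o[0])
```

```text
[ 1.09399683 -0.98906412 -2.34193005] [ 0.52344286 -0.12114573  0.136937  ] [[0.0012, 1.0, 0.0013], [1.0, -0.0012, -0.0018], [-0.0018, 0.0013, -1.0]]
scene 0.71 857.0 (array([0.52732855, 0.15013074, 1.57733098]), np.float64(38.537254901960786))
top 0.6 711.0 (array([0.52622593, 0.15043639, 1.57186447]), np.float64(35.56470588235294))
```

View pics/lie.png

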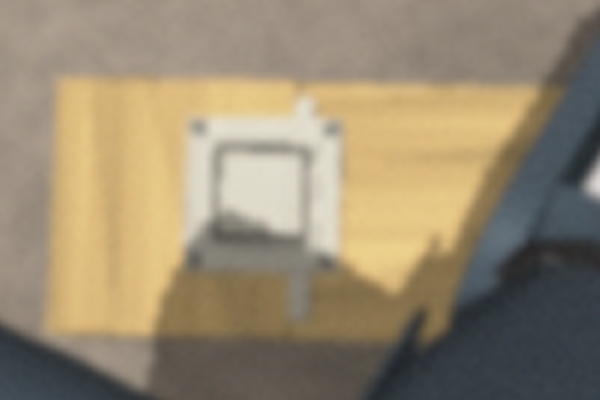

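The cover lies flat and square, boss up. Its near edge is at y≈0.105, which overhangs the slide by about 13–16 mm. I'll nudge that edge gently with the blade so it sits better on the upper level.

Call:
play_rows --motion '[[[0.015,0.001,0.01,0,0,0],[0.03,0.002,0.02,0,0,0],[0.045,0.003,0.035,0,0,0],[0.06,0.003,0.05,0,0,0],[0.075,0.003,0.06,0,0,0],[0.09,0.003,0.07,0,0,0],[0.1,0.003,0.073,0,0,0],[0.1,0.003,0.073,0,0,0]]]'

```text
time_s: 23.6
position: [0.5243, -0.0145, 0.0629]
tcp_rot: [[-0.005, 1.0, -0.003], [1.0, 0.005, 0.001], [0.001, -0.003, -1.0]]
force: [0.2, 0.6, -0.9]
opening: 0.26
grasp_force: 30.0
```

Call:
play_rows --motion '[[[0,0,0,0,0,0],[0,0,0,0,0,0]]]'

```text
time_s: 23.77
position: [0.5267, -0.0178, 0.0643]
tcp_rot: [[-0.002, 1.0, 0.002], [1.0, 0.002, -0.001], [-0.001, 0.002, -1.0]]
force: [0.8, -1.1, -0.5]
opening: 0.263
grasp_force: 30.0
```

Call:
play_rows --motion '[[[0.006,0,0,0,0,0],[0.012,0,0,0,0,0],[0.016,0,0,0,0,0],[0.019,0,0,0,0,0],[0.022,0,0,0,0,0],[0.025,0,0,0,0,0],[0.027,0,0,0,0,0],[0.029,0,0,0,0,0]]]'

```text
time_s: 24.43
position: [0.5262, 0.0111, 0.0638]
tcp_rot: [[-0.002, 1.0, 0.001], [1.0, 0.002, -0.001], [-0.001, 0.001, -1.0]]
force: [-0.9, -1.3, 0.4]
opening: 0.26
grasp_force: 30.0
```

Call:
play_rows --motion '[[[0.001,0,0,0,0,0],[0.002,0,0,0,0,0],[0.003,0,0,0,0,0],[0.004,0,0,0,0,0],[0.005,0,0,0,0,0],[0.006,0,0,0,0,0]]]'

```text
time_s: 24.93
position: [0.5259, 0.0173, 0.0636]
tcp_rot: [[-0.001, 1.0, 0.0], [1.0, 0.001, -0.0], [-0.0, 0.0, -1.0]]
force: [-1.4, -1.9, 0.4]
opening: 0.259
grasp_force: 30.0
```

Run:
```python
from h import *
s=bot.read_state(); print(s['force'],s['position'])
d=imaging.capture('scene'); L=finder.outline_of('scene','cover')
for l in L[:1]:
    m=l['pixels'].astype(float); print(l['confidence'],m.sum(),fit([(d,m)],box(-45,45,-45,45,0,7),[.526,.16,1.57],.022))
```

```text
[-1.42108349 -1.88928603  0.40820687] [0.52594064 0.01731143 0.06364525]
0.86 774.0 (array([0.52778815, 0.15911813, 1.56789831]), np.float64(71.9764705882353))
```

The near edge is now at about y=0.114, so the cover has moved on by roughly 9 mm. That will do; I take the lifter back to the mat.

Call:
play_rows --motion '[[[-0.008,0,0,0,0,0],[-0.025,0,-0.003,0,0,0],[-0.045,0,-0.015,0,0,0],[-0.07,0,-0.03,0,0,0],[-0.095,0,-0.05,0,0,0],[-0.12,0,-0.065,0,0,0],[-0.135,0,-0.068,0,0,0],[-0.135,0,-0.068,0,0,0]]]'

```text
time_s: 25.7
position: [0.5276, -0.1216, 0.1331]
tcp_rot: [[0.002, 1.0, 0.004], [1.0, -0.002, -0.003], [-0.003, 0.004, -1.0]]
force: [-0.3, -0.3, -1.8]
opening: 0.261
grasp_force: 30.0
```

Call:
play_rows --motion '[[[-0.01,0,0,0,0,7],[-0.03,-0.01,0,0,0,14],[-0.05,-0.018,0,0,0,21],[-0.075,-0.027,0,0,0,28],[-0.1,-0.036,0,0,0,35],[-0.125,-0.045,0,0,0,42],[-0.14,-0.05,0,0,0,49],[-0.14,-0.05,0,0,0,49]]]'

```text
time_s: 26.37
position: [0.4753, -0.2602, 0.131]
tcp_rot: [[0.758, 0.652, -0.0], [0.652, -0.758, -0.0], [-0.0, -0.0, -1.0]]
force: [-0.1, 0.3, -1.0]
opening: 0.26
grasp_force: 30.0
```

Call:
play_rows --motion '[[[-0.018,0.009,0,0,0,6.8],[-0.035,0.017,0,0,0,13.6],[-0.052,0.026,0,0,0,20.4],[-0.07,0.034,0,0,0,27.2],[-0.087,0.043,0.01,0,0,33.8],[-0.087,0.043,0.035,0,0,33.8],[-0.087,0.043,0.06,0,0,33.8],[-0.087,0.043,0.07,0,0,33.8]]]'

```text
time_s: 27.03
position: [0.4371, -0.3442, 0.0585]
tcp_rot: [[0.992, 0.128, -0.004], [0.128, -0.992, 0.006], [-0.003, -0.007, -1.0]]
force: [-0.0, 1.0, -1.9]
opening: 0.263
grasp_force: 30.0
```

Call:
play_rows --motion '[[[0,0,0.003,0,0,0],[0,0,0.006,0,0,0],[0,0,0.008,0,0,0],[0,0,0.009,0,0,0],[0,0,0.009,0,0,0],[0,0,0.009,0,0,0]]]'

```text
time_s: 27.53
position: [0.4394, -0.3476, 0.0534]
tcp_rot: [[0.992, 0.127, 0.001], [0.127, -0.992, -0.001], [0.001, 0.001, -1.0]]
force: [0.8, 0.2, -1.0]
opening: 0.262
grasp_force: 30.0
```

Call:
play_rows --motion '[[[-0.001,0.001,0.002,0,0.5,0],[-0.002,0.002,0.005,0,1,0],[-0.002,0.002,0.007,0,1,0],[-0.002,0.002,0.009,0,1,0],[-0.002,0.002,0.0103,0,1,0],[-0.002,0.002,0.0108,0,1,0],[-0.002,0.002,0.0108,0,1,0],[-0.002,0.002,0.0108,0,1,0]]]'

```text
time_s: 28.2
position: [0.4372, -0.3495, 0.0417]
tcp_rot: [[0.992, 0.127, 0.017], [0.127, -0.992, 0.002], [0.017, -0.0, -1.0]]
force: [0.3, 0.6, -0.6]
opening: 0.263
grasp_force: 30.0
```

Call:
play_rows --motion '[[[0,0,0.0003,0,0,0],[0,0,0.0006,0,0,0],[0,0,0.001,0,0,0],[0,0,0.001,0,0,0]]]'

```text
time_s: 28.53
position: [0.4374, -0.3496, 0.0409]
tcp_rot: [[0.992, 0.127, 0.018], [0.127, -0.992, 0.002], [0.018, 0.0, -1.0]]
force: [0.8, 0.3, -0.8]
opening: 0.263
grasp_force: 30.0
```

Call:
play_rows --motion '[[[0,0,0.0003,0,0,0],[0,0,0.0003,0,0,0],[0,0,0.0003,0,0,0],[0,0,0.0003,0,0,0],[0,0,0.0003,0,0,0],[0,0,0.0003,0,0,0],[0,0,0.0003,0,0,0],[0,0,0.0003,0,0,0]]]' --fingers 0.07

```text
time_s: 29.2
position: [0.4372, -0.3495, 0.0405]
tcp_rot: [[0.992, 0.127, 0.017], [0.127, -0.992, 0.002], [0.017, -0.0, -1.0]]
force: [0.5, -0.5, 1.1]
opening: 0.764
grasp_force: 0.0
```

Call:
play_rows --motion '[[[0,0,-0.005,0,0,0],[0,0,-0.02,0,0,0],[0,0,-0.045,0,0,0],[0,0,-0.075,0,0,0],[0,0,-0.11,0,0,0],[0,0,-0.14,0,0,0],[0,0,-0.16,0,0,0],[0,0,-0.17,0,0,0]]]'

```text
time_s: 29.87
position: [0.4353, -0.3512, 0.2143]
tcp_rot: [[0.992, 0.127, 0.021], [0.127, -0.992, -0.003], [0.021, 0.005, -1.0]]
force: [1.0, -0.0, -0.5]
opening: 0.808
grasp_force: 0.0
```

Call:
play_rows --motion '[[[-0.01,-0.03,0,0,0,0],[-0.02,-0.065,0,0,0,0],[-0.02,-0.1,0,0,0,0],[-0.02,-0.135,0,0,0,0],[-0.02,-0.17,0,0,0,0],[-0.02,-0.2,0,0,0,0],[-0.02,-0.21,0,0,0,0],[-0.02,-0.21,0,0,0,0]]]'

```text
time_s: 30.53
position: [0.3863, -0.1414, 0.2097]
tcp_rot: [[0.991, 0.13, 0.015], [0.13, -0.992, 0.004], [0.015, -0.002, -1.0]]
force: [-0.3, 0.2, -0.5]
opening: 0.801
grasp_force: 0.0
```

Run:
```python
from h import *
s=bot.read_state(); print(s['time_s'],s['force'],s['position'],s['opening'])
o=[]
for c,w in(('scene',(100,135,390,290)),):
    d=imaging.capture(c); im=d['frame'][:,:,::-1]
    for l in finder.outline_of(c,'cover')[:1]:
        m=l['pixels'].astype(float); print(l['confidence'],fit([(d,m)],box(-45,45,-45,45,0,7),[.526,.16,1.57],.022))
    a=cv2.resize(im[w[1]:w[3],w[0]:w[2]],(800,428),interpolation=cv2.INTER_CUBIC)
cv2.imwrite('pics/end.png',a)
```

```text
30.5333 [-0.25388183  0.16621616 -0.5367153 ] [ 0.38631963 -0.1414072   0.20967433] 0.8009189143451043
0.94 (array([0.52658908, 0.15933719, 1.56723075]), np.float64(50.65098039215685))
```

View pics/end.png

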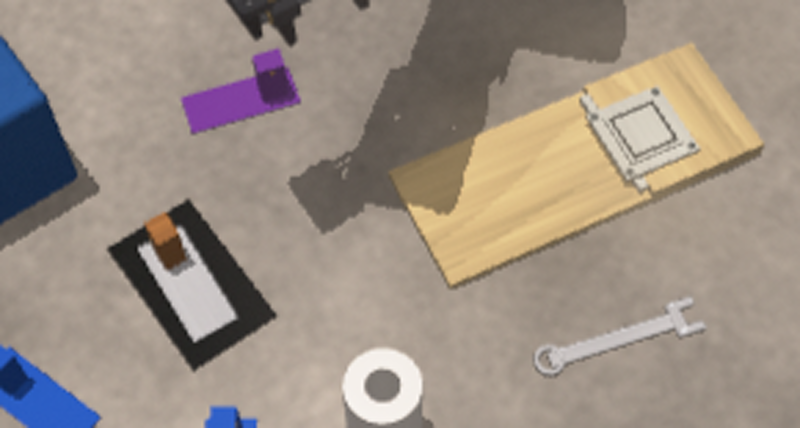

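The lifter stands on its mat, grip up (165,240), and the cover lies flat and boss up on the upper level (645,130). The spanner and core, and the purple and blue look-alikes in view, have not moved.

```bash
python3 -c "
from rig import bot; print(bot.hand_in())"
```

```text
the job is handed in; nothing more can be done
None
```

The cover lies flat and seal side up on the upper level, overhanging the slide by about 8 mm at its near edge; it was pressed home at about 10 N for over a second before tipping, the lifter is back on its mat, and I handed the job in at about 31 s.

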